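Set a slide on a gauge block from one direction

TASK

The slide has been wound in too far: crank its handwheel back (anticlockwise) until the carriage index is 12 to 20 mm past the long setting line, then stand the 35 x 20 mm gauge block on the bed in the gap, lengthwise between carriage nose and anvil, and let go of it. Now bring the carriage up clockwise, so that the play in the drive is taken up, until by feel it nips the block snugly against the anvil, never with more than 20 N, and leave it so, without turning the wheel back. Leave the other things on the desk where they are.

Things in the scene. Friction and masses are not known exactly. Their poses are not given: they have to be found in the camera images.
- setting_slide: grey setting slide, fixed to the desk, base plate 110 x 330 x 20 mm. Origin: centre of its underside; y along the travel (handwheel end -y, anvil end +y), z up. A flat steel bed 44 mm wide, top at z = 0.030, runs from y = -0.06 to +0.145. At y = -0.105 a gear housing 80 x 85 mm carries the handwheel. The fixed anvil, 54 x 25 x 30 mm, stands on it, face at y = 0.086 to 0.094.
- carriage_nose: the carriage's steel nose pad, 30 mm wide, 22 mm high, whose flat face nips the block; origin at the middle of the face's foot, on the bed. The carriage is a dark steel block 60 x 65 mm with its top at z = 0.059
- carriage_index (a point): tip of the index line that hangs from the carriage over the scale strip
- setting_line (a point): the long line on the scale strip (5 mm ticks) on the slide's -x side, level with the index tip when nose and anvil are 35 mm apart, the length of the gauge block, but only roughly: the anvil is clamped on by hand, up to 4 mm nearer or farther, so the nip must be felt
- carriage (a joint): carriage position, m: 0 with the index at the setting line (gap about 35 mm), positive toward the anvil (gap smaller), negative wound back (gap larger); stops at -0.026 and +0.020. It starts wound in, +0.006 to +0.014. Its contact with the block is stiff, about 0.05 mm per N
- handwheel (a joint): play between handwheel and drive pinion, rad, clockwise from above positive: -0.15 = wheel drives carriage back, +0.15 = drives it toward the anvil; between, the wheel turns freely and the carriage stands. 1 rad of pinion = 20 mm of carriage. Turning takes about 0.25 N m (6 N at the crank grip), which also holds the carriage where it is left; each 10 N of nip adds 5 N at the grip
- wheel_axis (a point): on the vertical axis of the handwheel, 100 mm above the underside of the slide. The wheel is an aluminium disc of radius 52 mm at z = 0.062 to 0.076 with a graduated rim; clockwise from above brings the carriage toward the anvil
- crank_grip_mid (a point): middle of the upright black revolving crank grip on the handwheel, 42 mm from its axis: 17 mm thick, 36 mm high (18 mm above and below this point, which is at z = 0.094), spins freely on its pin, so the hand need not turn with the wheel. It points to the end of the slide away from the carriage, within about 1.2 rad either side
- gauge_block: grey steel gauge block 9 (x) x 35 (y) x 20 (z) mm, 49 g, standing on a 9 x 35 mm face. Origin: centre of its underside
- square_block: bystander: gauge block 9 x 30 x 30 mm, origin centre of its underside; not the one wanted
- thin_block: bystander: gauge block 9 x 35 x 10 mm, half as high as the one wanted
- small_bushing: bystander: steel bushing, 29 mm across, 16 mm high
- long_case: bystander: flat black and silver case 28 x 88 x 18 mm
- rubber: bystander: white and blue eraser 21 x 45 x 13 mm

How it is judged:
By the outcome, as a careful person would: the job done as asked, in the order asked, and still so for the second after the job is handed in, with the robot touching nothing.
It also fails if it takes over 72 s, if anything falls off the work surface, if the arm or the gripper's body presses on something with over 40 N, if the wrist force passes 120 N, or if a joint passes its speed limit or range.

ROBOT

A 7-joint arm with a two-finger parallel gripper is mounted at the origin on a cart in front of the work surface, level with it; the furniture and walls round the work are solid. World frame = base frame: x ahead of the robot, y to its left, z up, the work surface at z = 0. Lengths are in m, angles in rad, forces in N, time in s.
With the tool pointing down it reaches from about 0.4 to 0.85 m from the base axis. Payload 10.4 kg.
Tool frame: the origin (TCP) lies on the centre line of the jaws, within the pads' length; the fingertips stand 8 mm ahead of it and the grasp point (between the pads) lies 11 mm behind it (r.finger_overhang is the distance from the TCP to the fingertips, in m); z points along the fingers, y is the line along which they close (so a half turn about z gives the same grasp; the last joint's range is limited). The gripper opens to 87 mm and grips with 3 to 60 N. Pads are 19 mm wide; open, the fingers measure 117 mm over their backs; the gripper's body (75 mm by 190 mm) begins 51 mm behind the grasp point.
Start: joints at [1.318, 0.332, -0.065, 1.46, 0.022, 1.35, -0.088], TCP at [0.142, -0.609, 0.208] pointing down, gripper open.
Joint ranges: [-2.6, 2.6], [-0.5, 2.12], [-1.47, 1.34], [0.16, 2.42], [-1.27, 4.41], [0.06, 2.06], [-2.6, 2.6]. Speed limits (rad/s): [2.22, 2.22, 2.79, 2.79, 3.14, 3.14, 3.14].

INTERFACE

Orientations are given as a unit quaternion [x, y, z, w].
In Python, from bench import r, vision gives the robot as it stands.
- The arm moves only by the tool drive_tool, never from a script. Its argument "series" is a list of rows, each a list of 2 entries, a list of its own where there are three numbers: the shift along the world's x, y, z in cm, then the turn about the world's z in degrees. A call has exactly 10 rows; each row shifts and turns the commanded pose from where the row before left it; what a row does not reach is not made up. A row lasts 1/8 s, in which the tool goes at most 62.5 mm and 10.7 degrees, less where a joint would pass 70% of its speed; a pose out of reach is approached as far as the arm can. A call with a gripper value outside its range is refused whole. "hand" is the closure, from 0 (fully open) to 1 (shut), set as the call begins (left out, the last holds). The fingers move at their own pace and stop on an object; "newtons" is the grip in N (left out, the last holds). Time passes only in rows, so rows that do not move let the fingers close, or fill a call up. It gives the time, the measured TCP pose, the force, the opening and the grip force at its end, in the units of the state.
- r.read_state(): the state, without advancing time (a new reading comes with each control period).
- vision.camera(name): name is "scene" or "top" or "wrist"; returns a dict with "color" (400x640x3 uint8, red, green, blue), "intrinsics" (3x3 intrinsics, pixels), "R" (3x3) and "t" (3): a world point X has camera coordinates R X + t; the wrist camera has in their place "mount" (4x4, takes a point from camera to tool coordinates, whose origin is the TCP and whose axes are the flange's). Camera axes: x right, y down, z forward; pixel columns grow to the right and rows downward; lengths in m; the calibration is good to about 2 mm. A picture is of the moment at which its call begins: read the wrist's pose just before it. There is no depth.
- r.close_job(): hands the job in; it is judged then, once.
The state is a dict: "time": time; "joint_positions": joint angles; "joint_vel": joint speeds; "joint_torque": joint torques, N m; "ee_pos": TCP position; "eef_rot": TCP orientation; "ft_force": force on the tool from outside, world axes, zero at the start; "torque": the same for the moment, N m; "width": finger opening in m; "grip_force": force on a finger pad.
Only numpy, scipy, OpenCV 4.12 (cv2) and the standard library are available. Lean on these libraries where they do the work, as an engineer would, in place of code of your own. Each camera call takes 0.05 s, during which the arm holds its last target. There are 200 camera calls.

## Working session

There is one attempt and no reset: what is moved stays moved. The work goes in short steps, Python scripts to look and compute and a tool call to move; the robot and the scene stay as the last step left them, time stands still between calls to the robot, and variables do not carry over. Pictures are saved under pics/ and viewed, at most 10 in all, crops included, and the job is handed in when it is done.

Besides the shell and the picture viewer there is one more tool, called after "Emit:" as a command line: name --argument value ..., lists and objects as JSON in quotes. drive_tool: Moves the arm, as the interface text tells. Its arguments: {"type":"object","properties":{"series":{"type":"array"},"hand":{"type":"number"},"newtons":{"type":"number"}},"required":["series"]}

```bash
ls; mkdir -p pics; cat > h.py <<'E'
import sys; sys.path.insert(0,'.')
import numpy as np, cv2
from bench import r, vision
from scipy.spatial.transform import Rotation as Ro
def snap(name,fn,crop=None,scale=1):
    s=r.read_state(); c=vision.camera(name)
    if name=='wrist':
        M=np.array(c['mount']);Rt=Ro.from_quat(s['eef_rot']).as_matrix()
        Rcw=Rt@M[:3,:3]; p=Rt@M[:3,3]+np.array(s['ee_pos'])
        R=Rcw.T;t=-R@p
    else: R=np.array(c['R']);t=np.array(c['t'])
    np.savez('pics/'+fn+'.npz',K=np.array(c['intrinsics']),R=R,t=t,img=c['color'])
    save(fn,fn,crop,scale)
def save(fn,out,crop=None,scale=1):
    im=np.load('pics/'+fn+'.npz')['img'][:,:,::-1]
    if crop: im=im[crop[1]:crop[3],crop[0]:crop[2]]
    cv2.imwrite('pics/'+out+'.png',cv2.resize(im,None,fx=scale,fy=scale,interpolation=cv2.INTER_CUBIC))
def ray(fn,uv,z):
    d=np.load('pics/'+fn+'.npz');C=-d['R'].T@d['t']
    v=d['R'].T@np.linalg.inv(d['K'])@np.array([*uv,1.]);return C+v*(z-C[2])/v[2]
def proj(fn,X):
    d=np.load('pics/'+fn+'.npz');q=d['K']@(d['R']@np.array(X)+d['t']);return q[:2]/q[2]
E
python3 - <<'E'
from h import *
s=r.read_state();print({k:np.round(v,3) for k,v in s.items()})
snap('top','top0');snap('scene','sc0')
for f in('top0','sc0'):
    d=np.load(f'pics/{f}.npz');print(-d['R'].T@d['t'],d['K'][0,0])
a=np.load('pics/top0.npz')['img'];b=np.load('pics/sc0.npz')['img']
E
```

```text
pics
{'time': np.float64(0.0), 'joint_positions': array([ 1.318,  0.333, -0.065,  1.461,  0.022,  1.35 , -0.089]), 'joint_vel': array([ 0.001,  0.   , -0.   , -0.   , -0.001, -0.001,  0.   ]), 'joint_torque': array([-1.0000e-03, -6.2326e+01,  2.4000e-02, -3.8991e+01, -6.1000e-02,
        4.0000e-02,  0.0000e+00]), 'ee_pos': array([ 0.142, -0.608,  0.207]), 'eef_rot': array([ 0.993,  0.115, -0.   , -0.001]), 'ft_force': array([0.84 , 0.111, 0.603]), 'torque': array([-0.064,  0.032, -0.056]), 'grip_force': np.float64(0.0), 'width': np.float64(0.087)}
[0.22778632 0.05636069 1.68729263] 505.5274935735516
[-0.54517571  0.78094652  0.98655774] 520.723012279602
```

View pics/top0.png

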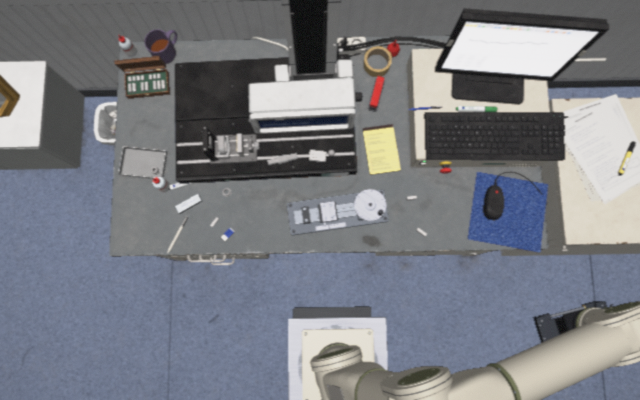

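View pics/sc0.png

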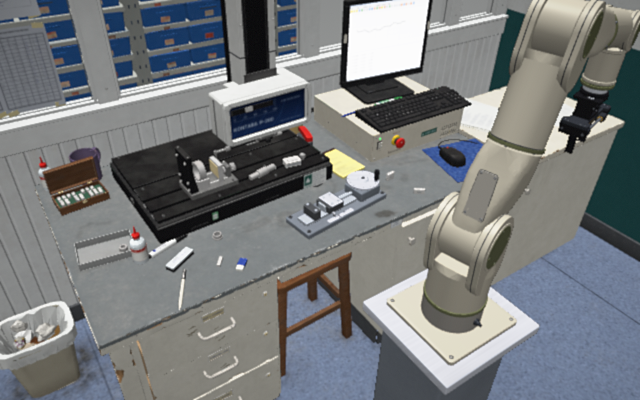

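Top view: the slide is around (338,211) with its wheel at (370,206), and small candidate blocks sit at (412,197), (421,231) and (214,222). I'll zoom in on both areas.

```bash
python3 - <<'E'
from h import *
im=np.load('pics/top0.npz')['img'][:,:,::-1]
a=cv2.resize(im[180:245,280:440],None,fx=5,fy=5,interpolation=cv2.INTER_CUBIC)
b=cv2.resize(im[180:235,150:310],None,fx=5,fy=5,interpolation=cv2.INTER_CUBIC)
cv2.imwrite('pics/c1.png',np.vstack([a,b]))
for uv in [(338,211),(371,206),(412,197),(421,231),(214,222),(228,234),(189,203),(227,192),(381,212)]: print(uv,ray('top0',uv,0.02 if uv!=(371,206) else .076).round(3))
E
```

```text
(338, 211) [ 0.5   -0.012  0.02 ]
(371, 206) [ 0.505 -0.117  0.076]
(412, 197) [ 0.543 -0.261  0.02 ]
(421, 231) [ 0.428 -0.285  0.02 ]
(214, 222) [0.47  0.402 0.02 ]
(228, 234) [0.429 0.355 0.02 ]
(189, 203) [0.536 0.488 0.02 ]
(227, 192) [0.571 0.36  0.02 ]
(381, 212) [ 0.494 -0.155  0.02 ]
```

View pics/c1.png

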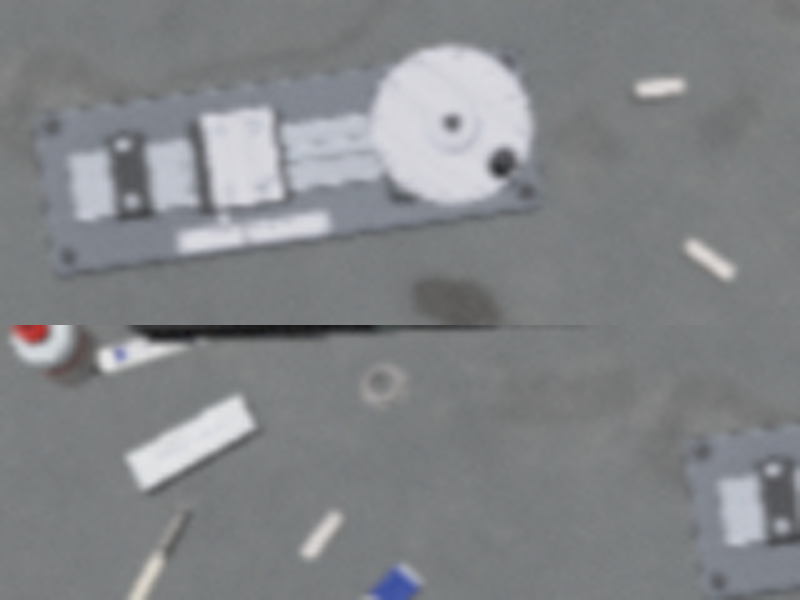

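The zoomed crop shows three similar blocks, at top pixels (412,197.5), (422,231.6) and (214.4,222.2). The wheel axis is at (370.3,204.4) and the grip at (380,212.4). Slide yaw is about 8°. The blocks' heights need the wrist camera.

Emit:
drive_tool --series '[[[3.0, 3.4, 0.5], 0], [[3.0, 3.4, 0.5], 0], [[3.0, 3.4, 0.5], 0], [[3.0, 3.4, 0.5], 0], [[3.0, 3.4, 0.5], 0], [[3.0, 3.4, 0.5], 0], [[3.0, 3.4, 0.5], 0], [[3.0, 3.4, 0.5], 0], [[3.0, 3.4, 0.5], 0], [[3.0, 3.4, 0.5], 0]]' --hand 0.0

```text
time: 1.35
ee_pos: [0.443, -0.2673, 0.258]
eef_rot: [0.993, 0.115, -0.0, -0.0]
ft_force: [-0.1, -0.2, 0.0]
width: 0.0868
grip_force: 0.0
```

```bash
python3 - <<'E'
from h import *
s=r.read_state();print(s['ee_pos'],s['eef_rot'])
print(np.round(vision.camera('wrist')['mount'],3))
snap('wrist','w1')
for p in [(.543,-.261,0),(.428,-.285,0),(.505,-.117,.076)]: print(proj('w1',p))
E
```

```text
[ 0.44299621 -0.26733296  0.25801821] [ 9.93412371e-01  1.14594186e-01 -1.81425723e-04 -1.20344678e-05]
[[-0.001 -0.954 -0.299  0.083]
 [ 1.    -0.001 -0.001 -0.   ]
 [ 0.001 -0.299  0.954 -0.176]
 [ 0.     0.     0.     1.   ]]
[336.22628589 105.69931999]
[332.79730421 183.02483901]
[217.48410948 106.90360058]
```

View pics/w1.png

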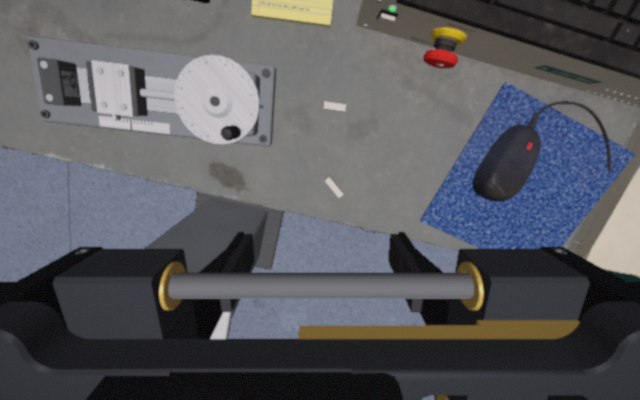

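The wrist view shows the slide, with the wheel at (217,100) and the grip at (231,132), and blocks at (335,106) and (333,187). I'll enlarge the blocks, taking the oblique scene camera as well for their heights.

```bash
python3 - <<'E'
from h import *
snap('scene','sc1')
w=np.load('pics/w1.npz')['img'][:,:,::-1]; s=np.load('pics/sc1.npz')['img'][:,:,::-1]
A=(0.543,-0.261,.01);B=(.428,-.285,.01);C=(.47,.402,.01)
def cr(im,c,n=20):
    x,y=np.round(c).astype(int); return cv2.resize(im[max(0,y-n):y+n,x-n:x+n],(266,266),interpolation=cv2.INTER_CUBIC)
for p in(A,B,C): print(proj('sc1',p).round(1))
row1=np.hstack([cr(w,(335,106)),cr(w,(333,187)),cr(s,proj('sc1',C))])
row2=np.hstack([cr(s,proj('sc1',A)),cr(s,proj('sc1',B)),cr(s,(241,263))])
cv2.imwrite('pics/c2.png',np.vstack([row1,row2]))
E
```

```text
[389.8 175.8]
[418.  190.1]
[220.7 259.3]
```

View pics/c2.png

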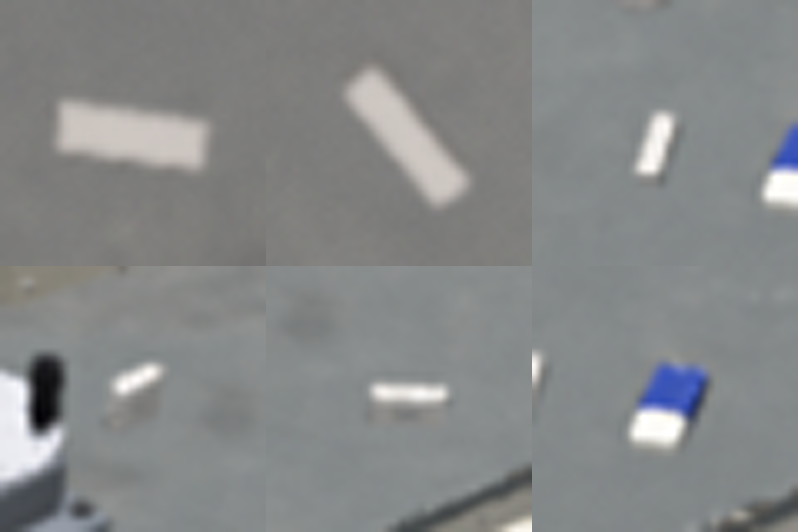

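Side faces show (335,106) is tall (square block, about 30 mm), (333,187) is of middle height (the candidate), and the left one is nearly flat (thin block). I'll move over the slide for a close look.

Emit:
drive_tool --series '[[[0.2, 4.0, -1.0], -5], [[0.2, 4.0, -1.0], 0], [[0.2, 4.0, -1.0], 0], [[0.2, 4.0, -1.0], 0], [[0.2, 3.0, -1.0], 0], [[0, 0, 0], 0], [[0, 0, 0], 0], [[0, 0, 0], 0], [[0, 0, 0], 0], [[0, 0, 0], 0]]'

```text
time: 2.75
ee_pos: [0.4524, -0.0789, 0.2081]
eef_rot: [0.997, 0.071, 0.0, 0.0]
ft_force: [0.8, 1.1, 0.0]
width: 0.087
grip_force: 0.0
```

```bash
python3 - <<'E'
from h import *
for z in(.01,.02,.03):
  a=ray('w1',(323.7,105.1),z)-ray('w1',(346.3,107.8),z);b=ray('w1',(326.8,179.3),z)-ray('w1',(341.3,196.5),z)
  print(z,np.linalg.norm(a),np.linalg.norm(b))
snap('wrist','w2')
save('w2','w2c',(120,20,520,260),2)
E
```

```text
0.01 0.032912899419419106 0.03634496706305027
0.02 0.03213901362409675 0.035490382561602196
0.03 0.0313651278287744 0.034635798060154266
```

View pics/w2c.png

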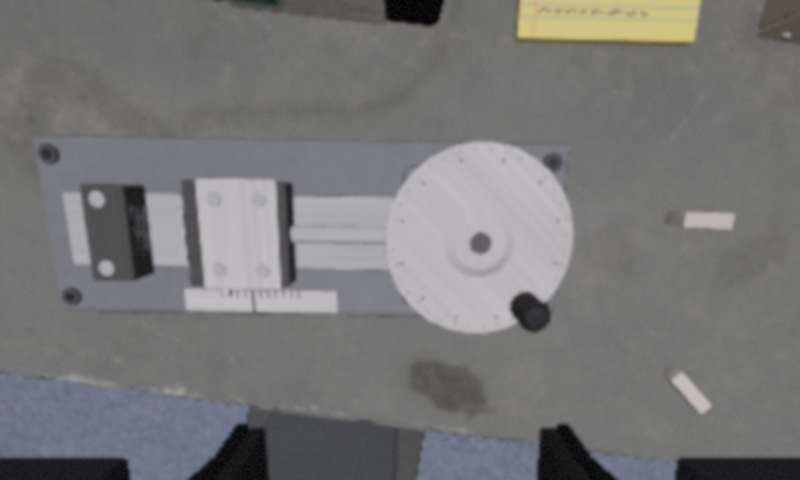

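The zoomed view shows the wheel disc centred at (480,237), the grip top at (534,316), plate corners at (33,137), (570,147) and (58,310), the index near (229,293) and the long line at (254,300). The candidate block is at (690,391).

```bash
python3 - <<'E'
from h import *
f=lambda u,v,z: ray('w2',(120+u/2,20+v/2),z)[:2]
TL,TR,BL=f(33,137,.02),f(570,147,.02),f(58,310,.02)
print(TL,TR,BL,np.linalg.norm(TL-TR),np.linalg.norm(TL-BL))
e=TL-TR;th=np.arctan2(-e[0],e[1]);print('yaw',th,np.degrees(th))
yv=np.array([-np.sin(th),np.cos(th)]);xv=np.array([np.cos(th),np.sin(th)])
c=(TR+BL)/2;print('centre',c)
w=f(480,236.5,.076);print('wheel',w, 'expect',c-.105*yv)
g=f(534,316,.112);g2=f(528,306,.094);print('grip',g,g2,np.linalg.norm(g-w),'angle',(g-w)@xv,(g-w)@yv)
print('r disc',np.linalg.norm(f(386,236,.076)-f(574,236,.076))/2)
for n,p,z in[('idx',(228,294),.025),('line',(254,300),.022),('nose top',(185,235),.052),('anvil face',(150,235),.03)]:
  q=f(*p,z)-c;print(n,q@xv,q@yv)
B=f(690,391,.02);print('B',B); a=f(674,375,.02)-f(708,409,.02);print(np.linalg.norm(a),np.degrees(np.arctan2(-a[0],a[1])))
E
```

```text
[0.53047565 0.1590825 ] [ 0.57081422 -0.16553252] [0.42363645 0.14852054] 0.32711177510005623 0.10735999897551014
yaw 0.12363210353192611 7.0835977447038045
centre [ 0.49722533 -0.00850599]
wheel [ 0.51406513 -0.11261616] expect [ 0.51017366 -0.11270456]
grip [ 0.48198281 -0.14106456] [ 0.48336904 -0.14166633] 0.042878750945202763 angle -0.035345633574991084 -0.024274955608675996
r disc 0.05086750655496627
idx -0.039918870456540835 0.049332067193032285
line -0.044196178662970056 0.03345146041651559
nose top -0.0003005086937409398 0.06336200978275013
anvil face -0.002671143104950619 0.09348053274503842
B [ 0.4272183  -0.28474994]
0.03740360535067955 -34.39516915180465
```

Emit:
drive_tool --series '[[[0.5, -1.2, -0.8], 10], [[0.5, -1.2, -0.8], 10], [[0.5, -1.2, -0.8], 10], [[0.5, -1.2, -0.8], 10], [[0.5, -1.0, -0.8], 10], [[0.5, -0.45, -0.8], 10], [[0, 0, 0], 0], [[0, 0, 0], 0], [[0, 0, 0], 0], [[0, 0, 0], 0]]' --hand 0.5 --newtons 20

```text
time: 4.05
ee_pos: [0.4824, -0.141, 0.1604]
eef_rot: [0.828, 0.56, 0.0, 0.0]
ft_force: [-0.2, 0.3, -0.8]
width: 0.0436
grip_force: 0.0
```

```bash
python3 - <<'E'
from h import *
s=r.read_state();print(s['ee_pos'].round(4),s['joint_positions'].round(2),s['width'],np.degrees(2*np.arctan2(s['eef_rot'][1],s['eef_rot'][0])))
snap('wrist','w3');
for n,p in dict(gt=(.482,-.1413,.112),gb=(.4826,-.1413,.08),w=(.513,-.113,.076)).items(): print(n,proj('w3',p))
E
```

```text
[ 0.4824 -0.141   0.1604] [ 0.72  0.14 -0.57  1.82  0.08  1.21 -0.25] 0.04360050150183696 68.11185468850313
gt [320.38819084 214.54688409]
gb [321.02052823 202.80364876]
w [339.78099328 163.42473861]
```

View pics/w3.png

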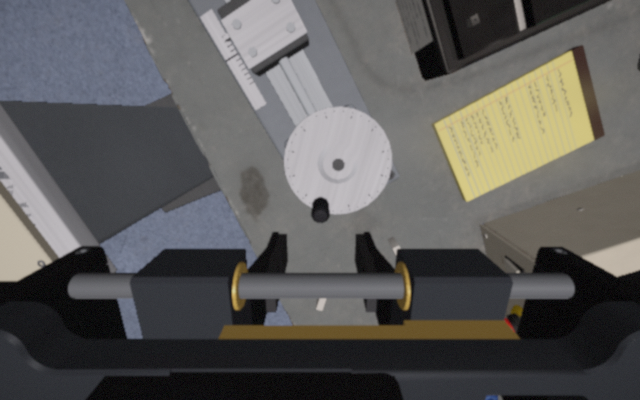

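The grip's top is at about (321,213), centred between the fingers as predicted (320,214), and the wheel centre matches too. I'll descend.

Emit:
drive_tool --series '[[[0, 0, -1.3], 0], [[0, 0, -1.3], 0], [[0, 0, -1.3], 0], [[0, 0, -1.3], 0], [[0, 0, -1.1], 0], [[0, 0, 0], 0], [[0, 0, 0], 0], [[0, 0, 0], 0], [[0, 0, 0], 0], [[0, 0, 0], 0]]'

```text
time: 5.35
ee_pos: [0.4825, -0.1411, 0.0972]
eef_rot: [0.828, 0.56, 0.0, 0.0]
ft_force: [1.0, -0.8, 0.1]
width: 0.0436
grip_force: 0.0
```

Emit:
drive_tool --series '[[[0, 0, 0], 0], [[0, 0, 0], 0], [[0, 0, 0], 0], [[0, 0, 0], 0], [[0, 0, 0], 0], [[0, 0, 0], 0], [[0, 0, 0], 0], [[0, 0, 0], 0], [[0, 0, 0], 0], [[0, 0, 0], 0]]' --hand 1.0 --newtons 25

```text
time: 6.6
ee_pos: [0.4832, -0.1413, 0.0979]
eef_rot: [0.828, 0.56, 0.001, 0.001]
ft_force: [-0.7, 0.5, 5.5]
width: 0.0005
grip_force: 3.0
```

```bash
cat > arc.py <<'E'
import sys
from h import *
# rows along wheel arc: arc.py total_deg n  (ccw +)
tot,n=float(sys.argv[1]),int(sys.argv[2])
p=r.read_state()['ee_pos'][:2]; ax=np.array([.513,-.113]); 
if len(sys.argv)>3: ax=np.array([float(sys.argv[3]),float(sys.argv[4])])
v=p-ax; a0=np.arctan2(v[1],v[0]); print('ang',np.degrees(a0),'rad',np.linalg.norm(v))
q=[ax+.042*np.array([np.cos(a0+np.radians(tot)*i/n),np.sin(a0+np.radians(tot)*i/n)]) for i in range(n+1)]
q[0]=p
print((np.diff(q,axis=0)*100).round(2).tolist())
E
python3 arc.py 92 20
```

```text
ang -136.45341423824632 rad 0.041065310956163927
[[0.17, -0.3], [0.26, -0.21], [0.28, -0.19], [0.29, -0.17], [0.3, -0.15], [0.31, -0.12], [0.32, -0.1], [0.33, -0.07], [0.33, -0.04], [0.34, -0.02], [0.34, 0.01], [0.33, 0.04], [0.33, 0.06], [0.32, 0.09], [0.32, 0.12], [0.31, 0.14], [0.29, 0.17], [0.28, 0.19], [0.26, 0.21], [0.25, 0.23]]
```

The fingers closed on nothing, so I need to look.

```bash
python3 - <<'E'
from h import *
s=r.read_state();print(s['width'],s['grip_force'],s['ft_force'],s['torque'])
snap('wrist','w4');snap('top','top4');snap('scene','sc4')
w=np.load('pics/w4.npz')['img'][60:400,150:550,::-1]
t=np.load('pics/top4.npz')['img'][180:240,300:430,::-1]
c=proj('sc4',(.49,-.13,.1)).astype(int);print(c)
sc=np.load('pics/sc4.npz')['img'][c[1]-50:c[1]+30,c[0]-50:c[0]+50,::-1]
a=cv2.resize(w,(500,425));b=cv2.resize(t,(300,138),interpolation=cv2.INTER_CUBIC);d=cv2.resize(sc,(300,287),interpolation=cv2.INTER_CUBIC)
cv2.imwrite('pics/c4.png',np.hstack([a,np.vstack([b,d])]))
E
```

```text
0.0005460012520811335 2.969285895709959 [-0.7390155   0.46447106  5.49802349] [-0.06588087 -0.06126548 -0.05303199]
[371 172]
```

View pics/c4.png

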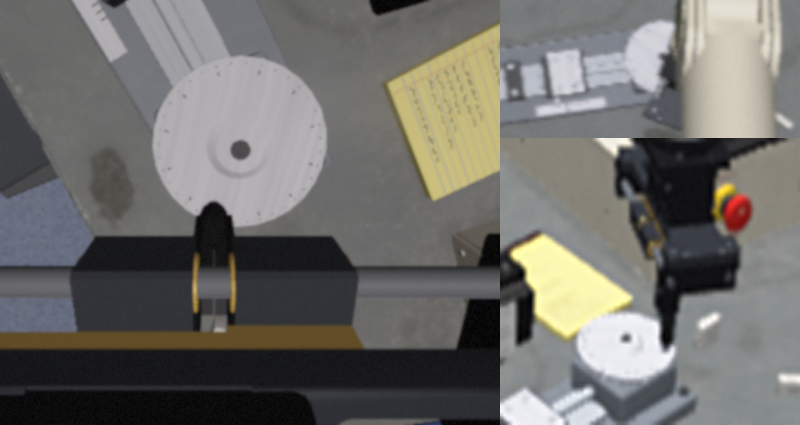

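```bash
python3 - <<'E'
from h import *
s=r.read_state();print(r.finger_overhang,s['ee_pos'],s['time'],[a for a in dir(r) if a[0]!='_'])
p=s['ee_pos']
for n,q in dict(gt=(.482,-.1413,.112),gb=(.482,-.1413,.077),tip=p-[0,0,.008],tcp=p,gp=p+[0,0,.011],p30=p+[0,0,.03],ax=(.513,-.113,.076)).items():print(n,proj('w4',q).round(1))
a=np.load('pics/w4.npz')['img'][195:305,270:370,::-1]
b=np.load('pics/w3.npz')['img'][180:290,270:370,::-1]
c=np.load('pics/sc4.npz')['img'][120:197,340:410,::-1]
f=lambda x,w:cv2.resize(x,(w,400),interpolation=cv2.INTER_CUBIC)
im=np.hstack([f(a,364),f(c,364)]);im=np.clip((im/255.)**.5*255,0,255).astype(np.uint8)
cv2.imwrite('pics/c5.png',im)
E
```

```text
0.008 [ 0.48321525 -0.14133387  0.09795342] 6.75 ['PlanningError', 'close_job', 'finger_overhang', 'read_state']
gt [318.9 248.3]
gb [319.2 227.1]
tip [320.7 233.6]
tcp [320.7 238.4]
gp [320.7 245.6]
p30 [320.7 260.3]
ax [344.2 178.4]
```

View pics/c5.png

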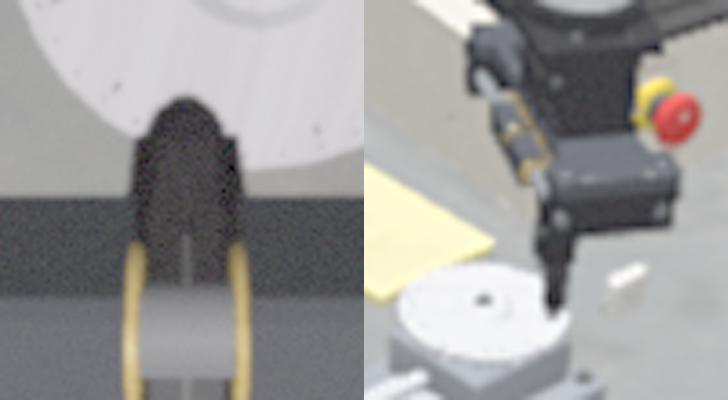

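The enlarged view shows a dark rounded piece at (185,100) between the finger outlines. It's unclear whether that is the grip or the closed tips, so I'll check numerically.

```bash
python3 - <<'E'
from h import *
np.set_printoptions(linewidth=250)
g=np.load('pics/w4.npz')['img'].mean(2).astype(int)
for v in range(218,274,4): print(v,g[v,302:342])
p=r.read_state()['ee_pos']
print('tip',proj('sc4',p-[0,0,.008]),'gp',proj('sc4',p+[0,0,.011]),'gt',proj('sc4',(.482,-.1413,.112)),'gb',proj('sc4',(.482,-.1413,.077)))
for f in('sc0','sc4'):
  g=np.load(f'pics/{f}.npz')['img'].mean(2).astype(int); print(f); 
  for v in range(164,186,2): print(v,g[v,364:390])
E
```

```text
218 [139 162 176 178 179 180 180 181 180 180 180 179 176 175 176 177 176 177 175 172 173 174 175 176 175 174 174 173 174 175 176 178 179 177 176 173 174 176 179 180]
222 [178 180 179 180 181 181 181 180 180 179 177 174 167 151 123  83  54  42  37  36  39  56  85 123 148 164 171 174 174 176 178 178 178 175 175 174 175 177 179 180]
226 [179 180 180 180 177 178 179 178 171 145 100  47  13  12  13  11  15  14  19  13  16  11  17  20  15  25  52 107 153 174 178 177 175 173 173 176 177 179 180 180]
230 [138 155 168 174 175 174 169 147 101  47  16  16   9   9  12  14  13  20  12  13  18  14  18  11  20  15  18  18  45 106 149 166 167 171 176 178 179 181 181 180]
234 [108 109 107 103  76  42  13  16   9  11  13  19  18  15  19  24  19  18  20  20  23  15  20  25  16  22  20  17  14  14  15   7  30  94 154 176 180 181 180 179]
238 [108 108 106  91  60  29  11  10   7  12  16  13  16  16  21  25  23  18  21  21  21  22  13  20  21  19  21  16   9  15  11   9  16  53 109 152 173 179 179 177]
242 [110 111 103  76  40  16   5  14  10  15  14  14  20  22  18  20  22  23  19  18  21  19  20  21  23
[... 2876 characters left out ...]
135 143 141 139 138 139 143 162 197 216]
174 [239 238 238 238 238 238 239 240 244 236 132  36  18  18  39  92 134 140 137 138 138 140 156 202 244 220]
176 [214 238 238 233 236 237 237 237 242 234 122  22  15  17  51 109 137 140 139 139 138 140 146 148 143 134]
178 [178 235 238 220 224 239 240 240 243 235 128  27   9  19  67 127 141 140 140 140 139 136 137 135 134 131]
180 [237 231 221 211 218 237 237 236 238 238 202 115  81 145 212 178 143 138 139 139 139 134 132 136 133 134]
182 [233 229 230 235 237 238 238 238 239 240 238 235 238 241 231 163 136 138 139 139 141 140 140 141 139 140]
184 [237 237 237 238 237 237 237 238 239 239 241 243 239 207 149 127 133 133 134 136 138 139 141 140 141 141]
```

Both cameras agree that the tips closed on top of the grip: they sit about 19 mm higher than I took them to be. I'll reopen, go 11 mm lower (still safe above the wheel if the nominal figure holds) and close again.

Emit:
drive_tool --series '[[[0, 0, 0.3], 0], [[0, 0, 0], 0], [[0, 0, 0], 0], [[0, 0, 0], 0], [[0, 0, 0], 0], [[0, 0, -0.4], 0], [[0, 0, -0.4], 0], [[0, 0, -0.3], 0], [[0, 0, -0.3], 0], [[0, 0, 0], 0]]' --hand 0.5

```text
time: 8.0
ee_pos: [0.4822, -0.141, 0.0858]
eef_rot: [0.828, 0.56, -0.0, -0.0]
ft_force: [0.7, 0.1, 0.7]
width: 0.0436
grip_force: 0.0
```

Emit:
drive_tool --series '[[[0, 0, 0], 0], [[0, 0, 0], 0], [[0, 0, 0], 0], [[0, 0, 0], 0], [[0, 0, 0], 0], [[0, 0, 0], 0], [[0, 0, 0], 0], [[0, 0, 0], 0], [[0, 0, 0], 0], [[0, 0, 0], 0]]' --hand 1.0 --newtons 25

```text
time: 9.25
ee_pos: [0.4824, -0.1411, 0.0861]
eef_rot: [0.828, 0.56, 0.0, 0.0]
ft_force: [-0.3, 0.3, 0.7]
width: 0.0154
grip_force: 25.0
```

```bash
python3 arc.py 92 20
```

```text
ang -137.4597210705998 rad 0.041528489347547645
[[0.2, -0.27], [0.26, -0.22], [0.27, -0.2], [0.29, -0.18], [0.3, -0.15], [0.31, -0.13], [0.32, -0.1], [0.33, -0.08], [0.33, -0.05], [0.34, -0.02], [0.34, 0.0], [0.34, 0.03], [0.33, 0.06], [0.33, 0.09], [0.32, 0.11], [0.31, 0.14], [0.3, 0.16], [0.28, 0.18], [0.27, 0.21], [0.25, 0.23]]
```

Emit:
drive_tool --series '[[[0.22, -0.24], 0], [[0.26, -0.22], 0]]'

```text
validation failed for argument at $.se...
```

Emit:
drive_tool --series '[[[0.22, -0.24, 0], 2], [[0.26, -0.22, 0], 2], [[0.27, -0.2, 0], 2], [[0.29, -0.18, 0], 2], [[0.3, -0.15, 0], 2], [[0.31, -0.13, 0], 2], [[0.32, -0.1, 0], 2], [[0.33, -0.08, 0], 2], [[0.33, -0.05, 0], 2], [[0.34, -0.02, 0], 2]]'

```text
time: 10.5
ee_pos: [0.5108, -0.1538, 0.0855]
eef_rot: [0.717, 0.697, -0.001, -0.002]
ft_force: [-6.0, 5.2, 2.7]
width: 0.0156
grip_force: 25.0
```

Emit:
drive_tool --series '[[[0.34, 0.02, 0], 2], [[0.34, 0.05, 0], 2], [[0.33, 0.07, 0], 2], [[0.33, 0.09, 0], 2], [[0.32, 0.12, 0], 2], [[0.31, 0.14, 0], 2], [[0.3, 0.16, 0], 2], [[0.28, 0.18, 0], 2], [[0, 0, 0], 0], [[0, 0, 0], 0]]'

```text
time: 11.75
ee_pos: [0.5357, -0.1459, 0.0853]
eef_rot: [0.614, 0.789, -0.001, -0.002]
ft_force: [-8.0, 4.9, 3.8]
width: 0.0152
grip_force: 25.0
```

```bash
python3 - <<'E'
from h import *
snap('wrist','w6');snap('top','top6')
s=r.read_state();v=s['ee_pos'][:2]-[.513,-.113];print(v,np.degrees(np.arctan2(v[1],v[0])),np.linalg.norm(v),s['ft_force'])
for n,q in dict(line=(.4495,.031,.022),idxz=(.4525,.017,.025)).items(): print(n,proj('w6',q))
th=.1236;yv=np.array([-np.sin(th),np.cos(th)]);xv=np.array([np.cos(th),np.sin(th)]);c=np.array([.4972,-.0085])
P=proj('w6',[*(c-.042*xv+.02*yv),.022]);print(P)
im=np.load('pics/w6.npz')['img'][:,:,::-1]
x,y=np.clip(P.astype(int),[75,55],[565,345])
a=cv2.resize(im[y-55:y+55,x-75:x+75],(600,440),interpolation=cv2.INTER_CUBIC);print(x-75,y-55)
cv2.imwrite('pics/c6.png',a)
E
```

```text
[ 0.02268988 -0.03289521] -55.40355156537314 0.039961546393189704 [-7.75836305  3.89475434  3.93684448]
line [263.84304574 -50.70475488]
idxz [263.47673744 -28.4323213 ]
[262.28738063  -8.99351127]
187 0
```

```bash
cat >> h.py <<'E'
th=.1236;yv=np.array([-np.sin(th),np.cos(th)]);xv=np.array([np.cos(th),np.sin(th)]);cc=np.array([.4972,-.0085])
def samp(fn,xs,ys,z):
    d=np.load('pics/'+fn+'.npz');g=d['img'].mean(2).astype(np.float32)
    X,Y=np.meshgrid(xs,ys,indexing='ij')
    W=cc+X[...,None]*xv+Y[...,None]*yv; W=np.concatenate([W,np.full(X.shape+(1,),z)],-1)
    q=(W@d['R'].T+d['t'])@d['K'].T; m=(q[...,:2]/q[...,2:]).astype(np.float32)
    return cv2.remap(g,m[...,0],m[...,1],cv2.INTER_CUBIC)
E
python3 - <<'E'
from h import *
np.set_printoptions(linewidth=400)
ys=np.arange(.0,.085,.001)
print('    ',(ys*1000).round().astype(int))
for x in np.arange(-.056,-.030,.002): print(round(x*1000),samp('w2',np.array([x]),ys,.022)[0].astype(int))
ys=np.arange(-.05,.1,.0005)
P={}
for f in('top0','top6'):
    P[f]=samp(f,np.arange(-.02,.02,.002),ys,.059).mean(0)
    print(f,P[f][::8].astype(int))
t=P['top0'];g0=np.gradient(t);g6=np.gradient(P['top6'])
c=[(np.corrcoef(g0[100:250],g6[100-k:250-k])[0,1],k*.5) for k in range(0,90)];print(max(c))
E
```

```text
[ 0  1  2  3  4  5  6  7  8  9 10 11 12 13 14 15 16 17 18 19 20 21 22 23 24 25 26 27 28 29 30 31 32 33 34 35 36 37 38 39 40 41 42 43 44 45 46 47 48 49 50 51 52 53 54 55 56 57 58 59 60 61 62 63 64 65 66 67 68 69 70 71 72 73 74 75 76 77 78 79 80 81 82 83 84]
-56 [114 113 113 114 114 115 115 114 113 114 115 114 113 114 115 115 115 116 116 115 115 116 114 115 115 114 116 115 115 115 114 114 114 114 114 114 113 113 114 116 115 114 116 116 115 115 114 114 114 113 114 113 113 113 114 114 113 113 112 112 112 112 112 114 114 113 111 110 110 109 109 108 109 110 109 110 110 111 113 113 114 114 111 111 110]
-54 [113 112 110 110 111 111 110 111 111 110 109 109 109 109 110 110 111 111 111 112 112 111 109 107 106 106 105 104 103 104 103 102 104 105 104 107 108 106 105 104 105 106 107 107 108 107 105 106 106 105 105 106 106 105 105 106 110 112 112 113 113 113 114 116 116 114 112 112 109 108 108 108 107 108 110 111 112 113 113 113 112 110 108 106 106]
-52 [134 133 134 134 130 128 127 127 127 126 127 128 129 128 129 131 132 133 133 134 134 132 133 132 131 128 126 127 126 126 126 126 122 115 110 112 12
[... 3311 characters left out ...]
2 [127 127 127 127 128 127 122 112  98  83  74  74  77  79  86 114 154 179 188 189 188 188 187 187 189 191 190 188 185 183 184 185 186 186 185 183 182 183 185 187 189 189 188 188 188 189 189 189 188 188 188 187 188 187 186 186 187 187 188 189 190 190 191 190 185 173 134  95  77  78  78  78  78  81  91 105 118 123 123 124 124 123 123 122 122]
top0 [188 188 188 189 190 189 189 188 188 191 192 191 187 160 144 191 213 211 210 212 215 216 214 213 215 203 146  99 129 172 188 193 194 193 192 175 126  94]
top6 [183 184 184 186 186 185 183 160 142 185 210 210 208 208 211 213 211 210 212 203 150  97 121 165 182 189 190 189 189 190 191 190 190 189 188 171 123  91]
(np.float64(0.9976923178091229), 23.5)
```

Numerically, the carriage has moved 23.5 mm from about +13.7, so it stands near -9.8 mm. Another 20° or so will bring it to about -16.5.

Emit:
drive_tool --series '[[[0.21, 0.19, 0], 2], [[0.2, 0.21, 0], 2], [[0.19, 0.22, 0], 2], [[0.18, 0.23, 0], 2], [[0.16, 0.24, 0], 2], [[0, 0, 0], 0], [[0, 0, 0], 0], [[0, 0, 0], 0], [[0, 0, 0], 0], [[0, 0, 0], 0]]'

```text
time: 13.1
ee_pos: [0.545, -0.1362, 0.0854]
eef_rot: [0.543, 0.84, -0.001, -0.002]
ft_force: [-9.0, 1.6, 3.1]
width: 0.0155
grip_force: 25.0
```

```bash
cat > car.py <<'E'
import sys
from h import *
fn=sys.argv[1]; snap('top',fn)
ys=np.arange(-.05,.1,.0005);P=[np.gradient(samp(f,np.arange(-.02,.02,.002),ys,.059).mean(0)) for f in('top0',fn)]
print('moved back mm',max((np.corrcoef(P[0][100:250],P[1][100-k:250-k])[0,1],k*.5) for k in range(0,100)))
s=r.read_state();v=s['ee_pos'][:2]-[.513,-.113];print(s['ee_pos'],np.degrees(np.arctan2(v[1],v[0])),np.linalg.norm(v),s['ft_force'])
E
python3 car.py top7
```

```text
moved back mm (np.float64(0.9973717542559473), 30.0)
[ 0.54497456 -0.13615523  0.0853779 ] -35.91117667457809 0.03947830861695541 [-8.78071634  0.9027328   3.85188939]
```

Carriage is now about -16.2 mm. I'll release the grip and rise.

Emit:
drive_tool --series '[[[0, 0, 0], 0], [[0, 0, 0], 0], [[0, 0, 0], 0], [[0, 0, 0], 0], [[0, 0, 0], 0], [[0, 0, 1.5], 0], [[0, 0, 2.0], 0], [[0, 0, 2.0], 0], [[0, 0, 2.0], 0], [[0, 0, 1.5], 0]]' --hand 0.5

```text
time: 14.4
ee_pos: [0.5475, -0.1356, 0.1782]
eef_rot: [0.543, 0.839, 0.0, 0.001]
ft_force: [0.7, -0.3, 0.0]
width: 0.0433
grip_force: 0.0
```

```bash
python3 - <<'E'
from h import *
s=r.read_state();print(s['ee_pos'],s['joint_positions'].round(2),np.degrees(2*np.arctan2(s['eef_rot'][1],s['eef_rot'][0])))
# block B from w1,w2 by segmentation
for fn,uv in(('w1',(333,187)),('w2',(465,215.5))):
    g=np.load(f'pics/{fn}.npz')['img'].mean(2).astype(np.float32);x,y=int(uv[0]),int(uv[1])
    c=cv2.resize(g[y-18:y+19,x-18:x+19],None,fx=4,fy=4,interpolation=cv2.INTER_CUBIC)
    m=(c>155).astype(np.uint8);n,l,st,ce=cv2.connectedComponentsWithStats(m);i=l[74,74] or 1+np.argmax(st[1:,4])
    pts=np.argwhere(l==i)[:,::-1].astype(np.float32)
    P=np.array([ray(fn,((p[0]+.5)/4-.5+x-18,(p[1]+.5)/4-.5+y-18),.02)[:2] for p in pts])
    (cx,cy),wh,a=cv2.minAreaRect((P*1000).astype(np.float32));mu=P.mean(0);w,V=np.linalg.eigh(np.cov((P-mu).T));d=V[:,1]*np.sign(V[1,1])
    print(fn,len(pts),mu,np.round(wh,1),'long yaw',np.degrees(np.arctan2(-d[0],d[1])),'tool yaw',np.degrees(np.arctan2(d[1],d[0])))
E
```

```text
[ 0.5474767  -0.13562201  0.17822983] [ 0.74  0.29 -0.68  1.64  0.19  1.28  0.44] 114.17120434019628
w1 2395 [ 0.42634691 -0.28597543] [36.7 10.6] long yaw -37.51307725301165 tool yaw 52.48692274698835
w2 2490 [ 0.42652536 -0.2856055 ] [35.9  9.4] long yaw -37.17525705815642 tool yaw 52.82474294184359
```

Both wrist views put the block at (0.4265, -0.2858) with tool yaw 52.7°, and they agree at height 20 mm. That confirms it is the wanted block.

Emit:
drive_tool --series '[[[-2.0, -2.5, 0], -10.25], [[-2.0, -2.5, 0], -10.25], [[-2.0, -2.5, 0], -10.25], [[-2.0, -2.5, -2.0], -10.25], [[-2.0, -2.5, -3.0], -10.25], [[-2.1, -2.5, -3.0], -10.25], [[0, 0, -2.0], 0], [[0, 0, -2.0], 0], [[0, 0, -2.0], 0], [[0, 0, 0], 0]]'

```text
time: 15.65
ee_pos: [0.4253, -0.2851, 0.0355]
eef_rot: [0.896, 0.444, -0.0, -0.001]
ft_force: [-0.3, 0.4, 0.8]
width: 0.0436
grip_force: 0.0
```

```bash
python3 - <<'E'
from h import *
s=r.read_state();print(s['ee_pos'],s['joint_positions'].round(2),np.degrees(2*np.arctan2(s['eef_rot'][1],s['eef_rot'][0])))
snap('wrist','w8')
print(proj('w8',(.4265,-.2858,.02)),proj('w8',s['ee_pos']))
a=np.load('pics/w8.npz')['img'][180:310,230:410,::-1];cv2.imwrite('pics/c8.png',cv2.resize(a,None,fx=4,fy=4,interpolation=cv2.INTER_CUBIC))
E
```

```text
[ 0.42529032 -0.28510256  0.0354847 ] [ 0.9   0.3  -0.44  1.92  0.15  0.96 -0.27] 52.67078044877995
[322.76678993 229.17016995] [320.84229331 238.3233361 ]
```

Emit:
drive_tool --series '[[[0.1, -0.1, -0.8], 0], [[0, 0, -0.8], 0], [[0, 0, -0.4], 0], [[0, 0, -0.3], 0], [[0, 0, 0], 0], [[0, 0, 0], 0], [[0, 0, -0.1], 0], [[0, 0, -0.1], 0], [[0, 0, -0.1], 0], [[0, 0, 0], 0]]'

```text
time: 16.95
ee_pos: [0.4269, -0.2865, 0.01]
eef_rot: [0.896, 0.444, -0.0, -0.0]
ft_force: [-0.4, 0.1, 0.0]
width: 0.0437
grip_force: 0.0
```

No contact yet. I'll go lower in small steps, watching the force.

Emit:
drive_tool --series '[[[0, 0, -0.1], 0], [[0, 0, -0.1], 0], [[0, 0, -0.1], 0], [[0, 0, -0.1], 0], [[0, 0, 0], 0], [[0, 0, 0], 0], [[0, 0, 0], 0], [[0, 0, 0], 0], [[0, 0, 0], 0], [[0, 0, 0], 0]]'

```text
time: 18.2
ee_pos: [0.427, -0.2866, 0.0061]
eef_rot: [0.896, 0.444, 0.0, 0.0]
ft_force: [1.5, 0.1, 0.3]
width: 0.0434
grip_force: 0.0
```

Emit:
drive_tool --series '[[[0, 0, -0.1], 0], [[0, 0, -0.1], 0], [[0, 0, -0.1], 0], [[0, 0, -0.1], 0], [[0, 0, -0.1], 0], [[0, 0, -0.1], 0], [[0, 0, 0], 0], [[0, 0, 0], 0], [[0, 0, 0], 0], [[0, 0, 0], 0]]'

```text
time: 19.45
ee_pos: [0.427, -0.2866, 0.0001]
eef_rot: [0.896, 0.444, 0.0, 0.0]
ft_force: [-0.2, -0.2, 0.3]
width: 0.0436
grip_force: 0.0
```

Emit:
drive_tool --series '[[[0, 0, 0], 0], [[0, 0, 0], 0], [[0, 0, 0], 0], [[0, 0, 0], 0], [[0, 0, 0], 0], [[0, 0, 0], 0], [[0, 0, 0], 0], [[0, 0, 0], 0], [[0, 0, 0], 0], [[0, 0, 0], 0]]' --hand 1.0 --newtons 20

```text
time: 20.7
ee_pos: [0.427, -0.2866, 0.0001]
eef_rot: [0.896, 0.444, 0.0, 0.0]
ft_force: [0.3, 0.7, -0.6]
width: 0.0085
grip_force: 20.0
```

```bash
python3 - <<'E'
from h import *
np.set_printoptions(linewidth=300)
ys=np.arange(.0,.16,.002)
for f,z in(('top7',.03),('w2',.03)):
  print(f,'y',(ys*1000).astype(int));print(samp(f,np.arange(-.01,.011,.002),ys,z).mean(0).astype(int))
xs=np.arange(-.06,.061,.002)
print((xs*1000).round().astype(int))
for f,y0,y1 in(('top7',.055,.075),('w2',.078,.084),('w2',.12,.135)):print(f,samp(f,xs,np.arange(y0,y1,.001),.03).mean(1).astype(int))
E
```

```text
top7 y [  0   2   4   6   8  10  12  14  16  18  20  22  24  26  28  30  32  34  36  38  40  42  44  46  48  50  52  54  56  58  60  62  64  66  68  70  72  74  76  78  80  82  84  86  88  90  92  94  96  98 100 102 104 106 108 110 112 114 116 118 120 122 124 126 128 130 132 134 136 138 140 142 144 146
 148 150 152 154 156 158]
[212 213 213 212 212 212 213 213 212 204 184 154 120  98  99 118 143 162 173 180 185 189 191 192 193 193 192 192 192 192 193 193 192 192 192 192 192 192 193 192 192 193 193 191 185 171 148 122 101  89  88  91  94  95  95  93  94 104 125 151 173 187 192 192 192 192 192 192 192 190 186 175 160 144
 134 131 131 132 132 131]
w2 y [  0   2   4   6   8  10  12  14  16  18  20  22  24  26  28  30  32  34  36  38  40  42  44  46  48  50  52  54  56  58  60  62  64  66  68  70  72  74  76  78  80  82  84  86  88  90  92  94  96  98 100 102 104 106 108 110 112 114 116 118 120 122 124 126 128 130 132 134 136 138 140 142 144 146
 148 150 152 154 156 158]
[168 167 142  87  59  76  83 137 185 187 184 186 188 184 182 185 184 182 183 187 187 187 187 185 185 185 185 185 186 18
[... 498 characters left out ...]
4 170 148 136 130 129 128 128 134 152 175 188 192 193 192 193 193 193 193 193 193 193 192 191 191 191 191 192 192 191 184 164 144 133 129 129 129 129 129 130 130 131 131 131 130 130 127 122 120 120 118]
w2 [113 111 111 110 106 109 121 124 124 123 123 123 124 123 122 122 123 122 121 127 163 174 174 171 172 172 173 172 173 173 172 172 173 171 171 170 169 170 171 171 171 158 129 121 120 120 122 122 121 121 121 122 122 123 122 122 121 108 104 105 105]
w2 [113 113 113 112 104 109 120 123 123 123 122 122 122 122 114  91 103 128 137 138 132 107  94  94  93  93  93  93  93  94  94  93  93  92  92  92  93 111 135 144 142 131  98  88 107 121 121 122 122 122 123 123 122 123 123 123 123 114 112 114 116]
```

The block is held (8.5 mm opening). The anvil face is at y≈0.0935, and the nose should be at y≈0.039. I'll carry the block to slide (0.0005, 0.068), which is world (0.4893, 0.0591), at yaw 97.1°.

Emit:
drive_tool --series '[[[0, 0, 3.5], 0], [[0, 0, 5.0], 0], [[0, 0, 5.0], 0], [[0.9, 4.9, 0], 6.4], [[0.9, 5.0, 0], 6.4], [[0.9, 5.0, 0], 6.4], [[0.9, 5.0, 0], 6.4], [[0.9, 5.0, 0], 6.4], [[0.9, 5.0, 0], 6.4], [[0.9, 4.7, 0], 6.0]]'

```text
time: 21.95
ee_pos: [0.49, 0.061, 0.1352]
eef_rot: [0.661, 0.751, 0.0, 0.0]
ft_force: [0.6, -0.5, -0.7]
width: 0.0086
grip_force: 20.0
```

Emit:
drive_tool --series '[[[0, 0, 0], 0], [[0, 0, 0], 0], [[0, 0, -2.0], 0], [[0, 0, -2.0], 0], [[0, 0, 0], 0], [[0, 0, 0], 0], [[0, 0, 0], 0], [[0, 0, 0], 0], [[0, 0, 0], 0], [[0, 0, 0], 0]]'

```text
time: 23.2
ee_pos: [0.49, 0.0594, 0.0952]
eef_rot: [0.662, 0.749, 0.0, 0.0]
ft_force: [0.7, 0.4, 0.0]
width: 0.0089
grip_force: 20.0
```

```bash
python3 - <<'E'
from h import *
s=r.read_state();p=s['ee_pos'];q=p[:2]-cc;print(p,s['width'],np.degrees(2*np.arctan2(s['eef_rot'][1],s['eef_rot'][0])),'slide xy',q@xv,q@yv)
print('need',cc+.0005*xv+.068*yv-p[:2])
E
```

```text
[0.49003644 0.059447   0.09515592] 0.008922430907717481 97.07343111098092 slide xy 0.0012679725606410384 0.06831181346393471
need [-0.00072367 -0.00040411]
```

Emit:
drive_tool --series '[[[-0.05, 0, -1.5], 0], [[0, 0, -1.5], 0], [[0, 0, -1.5], 0], [[0, 0, -1.0], 0], [[0, 0, -0.5], 0], [[0, 0, -0.2], 0], [[0, 0, -0.1], 0], [[0, 0, -0.1], 0], [[0, 0, 0], 0], [[0, 0, 0], 0]]'

```text
time: 24.45
ee_pos: [0.4896, 0.0594, 0.0312]
eef_rot: [0.662, 0.749, 0.0, 0.0]
ft_force: [0.2, 0.7, -0.1]
width: 0.0087
grip_force: 20.0
```

Emit:
drive_tool --series '[[[0, 0, -0.05], 0], [[0, 0, -0.05], 0], [[0, 0, -0.05], 0], [[0, 0, -0.05], 0], [[0, 0, 0], 0], [[0, 0, 0], 0], [[0, 0, 0], 0], [[0, 0, 0], 0], [[0, 0, 0], 0], [[0, 0, 0], 0]]'

```text
time: 25.7
ee_pos: [0.4897, 0.0594, 0.0299]
eef_rot: [0.662, 0.749, -0.0, 0.0]
ft_force: [-5.3, -1.6, 11.3]
width: 0.0089
grip_force: 20.1
```

Emit:
drive_tool --series '[[[0, 0, 0.05], 0], [[0, 0, 0], 0], [[0, 0, 0], 0], [[0, 0, 0], 0], [[0, 0, 0], 0], [[0, 0, 0], 0], [[0, 0, 0], 0], [[0, 0, 0], 0], [[0, 0, 0], 0], [[0, 0, 0], 0]]' --hand 0.5

```text
time: 26.95
ee_pos: [0.4895, 0.0594, 0.0296]
eef_rot: [0.662, 0.749, 0.0, 0.0]
ft_force: [-0.8, -0.0, -0.5]
width: 0.0433
grip_force: 0.0
```

Emit:
drive_tool --series '[[[0, 0, 1.0], 0], [[0, 0, 2.5], 0], [[0, 0, 3.0], 0], [[0, 0, 3.0], 0], [[0, 0, 2.5], 0], [[0.5, -3.5, 0], 0], [[1.0, -5.0, 0], 0], [[1.3, -5.0, 0], 0], [[1.5, -4.0, 0], 0], [[1.3, -2.2, 0], 0]]'

```text
time: 28.2
ee_pos: [0.5457, -0.1403, 0.1502]
eef_rot: [0.663, 0.748, -0.0, 0.0]
ft_force: [-0.7, 0.8, -0.8]
width: 0.0434
grip_force: 0.0
```

```bash
python3 - <<'E'
from h import *
s=r.read_state();print(s['ee_pos'],s['joint_positions'].round(2),s['ft_force'])
snap('wrist','w9');snap('top','top9');snap('scene','sc9')
ax=np.array([.513,-.113])
print('grip exp',proj('w9',(.547,-.1377,.112)),'wheel',proj('w9',(*ax,.076)),'block',proj('w9',(.4896,.0594,.05)))
c=proj('sc9',(.4896,.0594,.04)).astype(int)
a=np.load('pics/w9.npz')['img'][:,:,::-1]
b=np.load('pics/sc9.npz')['img'][c[1]-25:c[1]+25,c[0]-35:c[0]+35,::-1]
t=np.load('pics/top9.npz')['img'][185:235,285:355,::-1]
f=lambda i:cv2.resize(i,(378,270),interpolation=cv2.INTER_CUBIC)
a=cv2.resize(a[0:260,150:560],(410,260));A=np.zeros((540,410,3),np.uint8);A[:260]=a
cv2.imwrite('pics/c9.png',np.hstack([A,np.vstack([f(b),f(t)])]))
E
```

```text
[ 0.54568765 -0.14029611  0.15016214] [ 0.73  0.31 -0.67  1.68  0.2   1.23  0.14] [-0.74246329  0.77904293 -0.81251659]
grip exp [322.50808026 215.47784491] wheel [288.54841283 172.18918745] block [281.47190124 -44.55957972]
```

View pics/c9.png

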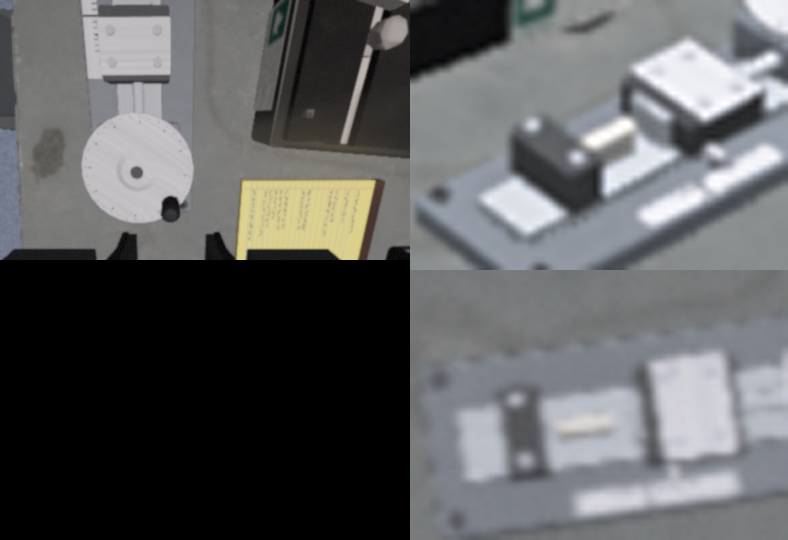

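The block stands upright on the bed in line with the slide, close to the anvil, and the wheel grip is where expected (322,212). I'll descend onto the grip again.

Emit:
drive_tool --series '[[[0.12, 0.26, 0], 0], [[0, 0, -1.4], 0], [[0, 0, -1.4], 0], [[0, 0, -1.4], 0], [[0, 0, -1.2], 0], [[0, 0, -1.0], 0], [[0, 0, 0], 0], [[0, 0, 0], 0], [[0, 0, 0], 0], [[0, 0, 0], 0]]'

```text
time: 29.6
ee_pos: [0.5469, -0.1351, 0.0859]
eef_rot: [0.662, 0.749, 0.0, 0.0]
ft_force: [0.2, -0.3, 0.1]
width: 0.043
grip_force: 0.0
```

Emit:
drive_tool --series '[[[0, 0, 0], 0], [[0, 0, 0], 0], [[0, 0, 0], 0], [[0, 0, 0], 0], [[0, 0, 0], 0], [[0, 0, 0], 0], [[0, 0, 0], 0], [[0, 0, 0], 0], [[0, 0, 0], 0], [[0, 0, 0], 0]]' --hand 1.0 --newtons 25

```text
time: 30.85
ee_pos: [0.5454, -0.1353, 0.0852]
eef_rot: [0.662, 0.749, -0.001, -0.001]
ft_force: [-5.2, -1.0, 2.4]
width: 0.0153
grip_force: 25.0
```

```bash
python3 - <<'E'
from h import *
from scipy.optimize import least_squares
s=r.read_state();p=s['ee_pos'][:2]
P=np.array([(.4824,-.1411),(.5108,-.1538),(.5357,-.1459),(.545,-.1362),p])
f=least_squares(lambda a:np.hypot(*(P-a).T)-.042,[.513,-.113]);print(p,f.x,f.fun)
E
python3 car.py top10; python3 arc.py -80 20 ; grep -n ax arc.py | head -1
```

```text
[ 0.54541117 -0.1353231 ] [ 0.51138366 -0.11134699] [-0.00046334  0.00045702  0.00025157 -0.00019413 -0.00037398]
moved back mm (np.float64(0.9973696111640183), 30.0)
[ 0.54541695 -0.13529092  0.08518315] -34.5136401038043 0.03934136949733696 [-4.36249525 -0.81827702  2.28904112]
ang -34.5136401038043 rad 0.03934136949733696
[[0.04, -0.39], [-0.19, -0.22], [-0.21, -0.21], [-0.22, -0.19], [-0.23, -0.18], [-0.24, -0.16], [-0.26, -0.14], [-0.26, -0.13], [-0.27, -0.11], [-0.28, -0.09], [-0.29, -0.07], [-0.29, -0.05], [-0.29, -0.03], [-0.29, -0.01], [-0.29, 0.01], [-0.29, 0.03], [-0.29, 0.05], [-0.28, 0.07], [-0.28, 0.09], [-0.27, 0.11]]
5:p=r.read_state()['ee_pos'][:2]; ax=np.array([.513,-.113]);
```

```bash
sed -i 's/\.513,-\.113\]/.5114,-.1113]/' arc.py car.py; python3 arc.py -42 10
```

```text
ang -35.19392462520703 rad 0.041625913753548786
[[-0.16, -0.27], [-0.2, -0.23], [-0.22, -0.22], [-0.24, -0.2], [-0.25, -0.18], [-0.26, -0.16], [-0.27, -0.14], [-0.28, -0.12], [-0.29, -0.1], [-0.3, -0.08]]
```

Emit:
drive_tool --series '[[[-0.29, -0.27, 0], 0], [[-0.2, -0.23, 0], 0], [[-0.22, -0.22, 0], -1], [[-0.24, -0.2, 0], -1], [[-0.25, -0.18, 0], -1], [[-0.26, -0.16, 0], -1], [[-0.27, -0.14, 0], -1], [[-0.28, -0.12, 0], -1], [[-0.29, -0.1, 0], -1], [[-0.3, -0.08, 0], -1]]'

```text
time: 32.15
ee_pos: [0.5221, -0.1512, 0.0859]
eef_rot: [0.713, 0.701, 0.001, 0.001]
ft_force: [5.3, 4.6, -4.1]
width: 0.0155
grip_force: 25.0
```

```bash
cat > feel.py <<'E'
from h import *
ax=np.array([.5114,-.1113]);F=[]
for i in range(4):
    s=r.read_state();p=s['ee_pos'][:2]-ax;u=p/np.linalg.norm(p);t=np.array([u[1],-u[0]])  # cw
    F.append([-s['ft_force'][:2]@t,s['ft_force'][:2]@u,s['ft_force'][2]]);vision.camera('top')
print('t',s['time'],'ang',np.degrees(np.arctan2(p[1],p[0])).round(2),'rad',np.linalg.norm(p).round(4),'tang resist',np.round([f[0] for f in F],1),'radial',np.round([f[1] for f in F],1))
E
python3 feel.py; python3 car.py top11; python3 arc.py -30 15
```

```text
t 32.3 ang -75.65 rad 0.0414 tang resist [6.3 4.9 4.1 4.9] radial [-3.  -2.4 -3.  -2.3]
moved back mm (np.float64(0.9986433128623505), 22.5)
[ 0.52164474 -0.15143755  0.08577412] -75.68149659988195 0.04142435544119205 [ 3.10862153  4.42587863 -3.81446029]
ang -75.68149659988195 rad 0.04142435544119205
[[-0.13, -0.09], [-0.14, -0.03], [-0.14, -0.02], [-0.15, -0.02], [-0.15, -0.01], [-0.15, -0.01], [-0.15, -0.0], [-0.15, 0.0], [-0.15, 0.01], [-0.15, 0.01], [-0.15, 0.02], [-0.14, 0.02], [-0.14, 0.03], [-0.14, 0.03], [-0.14, 0.04]]
```

Emit:
drive_tool --series '[[[-0.1, -0.02, 0], 0], [[-0.1, -0.02, 0], -1], [[-0.1, -0.02, 0], 0], [[-0.1, -0.02, 0], -1], [[-0.1, -0.01, 0], 0], [[-0.1, -0.01, 0], -1], [[-0.1, -0.01, 0], 0], [[-0.1, 0, 0], -1], [[-0.1, 0, 0], 0], [[0, 0, 0], 0]]'

```text
time: 33.65
ee_pos: [0.5131, -0.1527, 0.0859]
eef_rot: [0.737, 0.676, 0.001, 0.001]
ft_force: [5.5, 4.0, -4.3]
width: 0.015
grip_force: 25.0
```

```bash
python3 feel.py; python3 car.py top12
```

```text
t 33.8 ang -87.74 rad 0.0414 tang resist [5.6 4.9 5.  5.2] radial [-3.8 -3.7 -2.9 -2.3]
moved back mm (np.float64(0.9974148671164633), 18.5)
[ 0.5129985  -0.15270345  0.08585074] -87.78903292717631 0.04143429683865917 [ 4.5879597   4.4535447  -4.38195473]
```

Emit:
drive_tool --series '[[[-0.1, 0, 0], 0], [[-0.1, 0, 0], -1], [[-0.1, 0, 0], 0], [[-0.1, 0, 0], -1], [[-0.1, 0.01, 0], 0], [[-0.1, 0.01, 0], -1], [[-0.1, 0.01, 0], 0], [[-0.1, 0.02, 0], -1], [[0, 0, 0], 0], [[0, 0, 0], 0]]'

```text
time: 35.15
ee_pos: [0.5052, -0.1523, 0.0859]
eef_rot: [0.76, 0.65, 0.001, 0.001]
ft_force: [6.2, 3.7, -5.2]
width: 0.0154
grip_force: 25.0
```

```bash
cat > gap.py <<'E'
from h import *
import sys
# block (warm-bright vs bed) position on slide, top view, colour ratio
np.set_printoptions(linewidth=250)
d=dict(np.load('pics/'+sys.argv[1]+'.npz'));ys=np.arange(.03,.11,.002)
out=[]
for y in ys:
    W=np.array([[*(cc+x*xv+y*yv),.05] for x in np.arange(-.002,.0031,.001)]);q=(W@d['R'].T+d['t'])@d['K'].T;m=(q[:,:2]/q[:,2:]).astype(np.float32)
    c=cv2.remap(d['img'],m[None,:,0],m[None,:,1],cv2.INTER_LINEAR)[0].mean(0);out.append(c[0]-c[2])
print((ys*1000).round().astype(int));print(np.array(out).round().astype(int))
E
python3 feel.py; python3 car.py top13; python3 gap.py top9;python3 gap.py top13
```

```text
t 35.3 ang -98.63 rad 0.0414 tang resist [5.6 4.4 6.2 4.7] radial [-4.5 -4.  -4.3 -4.1]
moved back mm (np.float64(0.9977481336517022), 14.5)
[ 0.50516192 -0.15229663  0.08589188] -98.65180695911972 0.04146851436115386 [ 5.49802688  3.09642088 -5.28734315]
[ 30  32  34  36  38  40  42  44  46  48  50  52  54  56  58  60  62  64  66  68  70  72  74  76  78  80  82  84  86  88  90  92  94  96  98 100 102 104 106 108]
[ -7  -9 -11 -12 -13 -13 -13 -12 -12  -8  -4   0   3   4   5   5   4   4   5   4   3   4   4   4   4   4   2  -1  -5  -8 -10  -9  -7  -6  -4  -4  -4  -3  -3  -4]
[ 30  32  34  36  38  40  42  44  46  48  50  52  54  56  58  60  62  64  66  68  70  72  74  76  78  80  82  84  86  88  90  92  94  96  98 100 102 104 106 108]
[-7 -8 -9 -8 -7 -6 -5 -5 -6 -7 -6 -4  0  3  4  4  4  4  4  4  4  4  4  5  5  5  5  4  1 -2 -5 -7 -8 -6 -5 -4 -4 -4 -5 -4]
```

Emit:
drive_tool --series '[[[-0.05, 0.01, 0], 0], [[-0.05, 0.01, 0], 0], [[-0.05, 0.01, 0], 0], [[-0.05, 0.01, 0], 0], [[-0.05, 0.01, 0], 0], [[-0.05, 0.01, 0], 0], [[0, 0, 0], 0], [[0, 0, 0], 0], [[0, 0, 0], 0], [[0, 0, 0], 0]]'

```text
time: 36.65
ee_pos: [0.5022, -0.1517, 0.0859]
eef_rot: [0.76, 0.65, 0.001, 0.001]
ft_force: [6.8, 3.5, -5.4]
width: 0.0156
grip_force: 25.0
```

```bash
python3 feel.py
```

```text
t 36.8 ang -102.76 rad 0.0414 tang resist [5.8 5.2 5.  5.5] radial [-4.9 -4.5 -5.3 -4.5]
```

Emit:
drive_tool --series '[[[-0.03, 0.01, 0], 0], [[-0.03, 0.01, 0], 0], [[-0.03, 0.01, 0], 0], [[-0.03, 0.01, 0], 0], [[-0.03, 0.01, 0], 0], [[-0.03, 0, 0], 0], [[0, 0, 0], 0], [[0, 0, 0], 0], [[0, 0, 0], 0], [[0, 0, 0], 0]]'

```text
time: 38.1
ee_pos: [0.5005, -0.1513, 0.0859]
eef_rot: [0.76, 0.65, 0.001, 0.001]
ft_force: [5.9, 2.6, -5.8]
width: 0.0155
grip_force: 25.0
```

```bash
python3 feel.py
```

```text
t 38.25 ang -105.32 rad 0.0414 tang resist [5.  5.2 5.6 5.2] radial [-4.  -4.6 -4.5 -4.6]
```

Emit:
drive_tool --series '[[[-0.03, 0.01, 0], 0], [[-0.03, 0.01, 0], 0], [[-0.03, 0.01, 0], 0], [[-0.03, 0.01, 0], 0], [[-0.03, 0.01, 0], 0], [[0, 0, 0], 0], [[0, 0, 0], 0], [[0, 0, 0], 0], [[0, 0, 0], 0], [[0, 0, 0], 0]]'

```text
time: 39.55
ee_pos: [0.499, -0.1509, 0.0859]
eef_rot: [0.76, 0.65, 0.001, 0.001]
ft_force: [5.7, 3.0, -5.0]
width: 0.0152
grip_force: 25.0
```

```bash
python3 feel.py; python3 car.py top14; python3 gap.py top14
```

```text
t 39.7 ang -107.44 rad 0.0414 tang resist [4.6 4.7 5.1 4.8] radial [-4.6 -5.  -4.3 -4.4]
moved back mm (np.float64(0.9964430148711665), 11.5)
[ 0.4989464  -0.15079729  0.08591407] -107.50019978567158 0.04141410067374394 [ 6.67274949  3.34833571 -5.2490501 ]
[ 30  32  34  36  38  40  42  44  46  48  50  52  54  56  58  60  62  64  66  68  70  72  74  76  78  80  82  84  86  88  90  92  94  96  98 100 102 104 106 108]
[-7 -7 -6 -8 -8 -7 -6 -5 -6 -6 -8 -8 -7 -3  1  4  4  4  4  4  4  4  4  4  4  5  6  6  5  4  3  1 -2 -3 -4 -3 -4 -4 -4 -5]
```

Emit:
drive_tool --series '[[[-0.03, 0.01, 0], 0], [[-0.03, 0.01, 0], 0], [[-0.03, 0.01, 0], 0], [[-0.02, 0.01, 0], 0], [[0, 0, 0], 0], [[0, 0, 0], 0], [[0, 0, 0], 0], [[0, 0, 0], 0], [[0, 0, 0], 0], [[0, 0, 0], 0]]'

```text
time: 41.05
ee_pos: [0.4979, -0.1504, 0.0859]
eef_rot: [0.76, 0.65, 0.001, 0.001]
ft_force: [6.1, 2.7, -5.0]
width: 0.0157
grip_force: 25.0
```

```bash
python3 feel.py
```

```text
t 41.2 ang -109.08 rad 0.0414 tang resist [4.9 4.2 5.4 5.1] radial [-4.5 -4.3 -4.7 -5.3]
```

Emit:
drive_tool --series '[[[-0.03, 0.01, 0], 0], [[-0.03, 0.01, 0], 0], [[-0.03, 0.01, 0], 0], [[-0.02, 0.01, 0], 0], [[0, 0, 0], 0], [[0, 0, 0], 0], [[0, 0, 0], 0], [[0, 0, 0], 0], [[0, 0, 0], 0], [[0, 0, 0], 0]]'

```text
time: 42.5
ee_pos: [0.4969, -0.1501, 0.086]
eef_rot: [0.76, 0.65, 0.002, 0.001]
ft_force: [6.8, 3.3, -6.4]
width: 0.0154
grip_force: 25.0
```

```bash
python3 feel.py
```

```text
t 42.65 ang -110.44 rad 0.0414 tang resist [5.2 5.7 5.9 5.4] radial [-5.5 -5.1 -4.5 -5.3]
```

Emit:
drive_tool --series '[[[-0.03, 0.01, 0], 0], [[-0.03, 0.01, 0], 0], [[-0.02, 0.01, 0], 0], [[0, 0, 0], 0], [[0, 0, 0], 0], [[0, 0, 0], 0], [[0, 0, 0], 0], [[0, 0, 0], 0], [[0, 0, 0], 0], [[0, 0, 0], 0]]'

```text
time: 43.95
ee_pos: [0.4966, -0.1499, 0.0861]
eef_rot: [0.76, 0.65, 0.002, 0.002]
ft_force: [8.9, 1.1, -7.1]
width: 0.0152
grip_force: 25.0
```

```bash
python3 feel.py
```

```text
t 44.1 ang -110.96 rad 0.0413 tang resist [7.9 7.9 6.9 7.7] radial [-4.2 -5.5 -5.1 -5.4]
```

Contact felt: resistance rose from about 5.0 N to 7.6 N, a nip of about 5 N. One small further step.

Emit:
drive_tool --series '[[[-0.03, 0.01, 0], 0], [[-0.02, 0, 0], 0], [[0, 0, 0], 0], [[0, 0, 0], 0], [[0, 0, 0], 0], [[0, 0, 0], 0], [[0, 0, 0], 0], [[0, 0, 0], 0], [[0, 0, 0], 0], [[0, 0, 0], 0]]'

```text
time: 45.4
ee_pos: [0.4964, -0.1498, 0.0861]
eef_rot: [0.76, 0.65, 0.002, 0.002]
ft_force: [10.4, 1.7, -7.6]
width: 0.0152
grip_force: 25.0
```

```bash
python3 feel.py
```

```text
t 45.55 ang -111.23 rad 0.0413 tang resist [9.1 8.6 8.8 8.2] radial [-5.3 -5.9 -5.3 -5.4]
```

Nip is about 7 N. I'll let go of the grip and rise.

Emit:
drive_tool --series '[[[0, 0, 0], 0], [[0, 0, 0], 0], [[0, 0, 0], 0], [[0, 0, 0], 0], [[0, 0, 0], 0], [[0, 0, 1.0], 0], [[0, 0, 2.0], 0], [[0, 0, 2.0], 0], [[0, 0, 2.0], 0], [[0, 0, 1.5], 0]]' --hand 0.5

```text
time: 46.85
ee_pos: [0.4942, -0.1498, 0.1721]
eef_rot: [0.76, 0.65, 0.0, 0.001]
ft_force: [0.7, 0.3, 0.6]
width: 0.0435
grip_force: 0.0
```

Emit:
drive_tool --series '[[[0, -1, 2], 0], [[0, -2, 2], 0], [[0, -2, 2], 0], [[0, -2, 0], 0], [[0, -2, 0], 0], [[0, 0, 0], 0], [[0, 0, 0], 0], [[0, 0, 0], 0], [[0, 0, 0], 0], [[0, 0, 0], 0]]'

```text
time: 48.1
ee_pos: [0.494, -0.2395, 0.2306]
eef_rot: [0.76, 0.65, 0.0, 0.0]
ft_force: [-0.2, -0.1, -1.1]
width: 0.0436
grip_force: 0.0
```

```bash
python3 car.py top15; python3 gap.py top15; python3 - <<'E'
from h import *
snap('wrist','w16');g=np.load('pics/w16.npz')['img'].mean(2)
best=[]
for a in np.arange(-125,-95,.5):
    p=np.array([.5114,-.1113])+.042*np.array([np.cos(np.radians(a)),np.sin(np.radians(a))])
    u,v=proj('w16',(*p,.112)).astype(int)
    if 3<u<637 and 3<v<397: best.append((g[v-3:v+4,u-3:u+4].mean(),a,u,v))
print(sorted(best)[:4])
E
```

```text
moved back mm (np.float64(0.9980420812651614), 10.5)
[ 0.49391508 -0.23960054  0.23060892] -97.76051367358748 0.12948648468492427 [-0.61662648  0.58872831 -0.79595742]
[ 30  32  34  36  38  40  42  44  46  48  50  52  54  56  58  60  62  64  66  68  70  72  74  76  78  80  82  84  86  88  90  92  94  96  98 100 102 104 106 108]
[-8 -8 -8 -9 -9 -8 -8 -6 -5 -5 -7 -8 -8 -4 -1  3  4  4  5  5  5  5  4  4  5  5  6  6  5  4  3  2  0 -2 -3 -3 -4 -4 -4 -4]
[(np.float64(71.9795918367347), np.float64(-112.5), np.int64(308), np.int64(106)), (np.float64(71.9795918367347), np.float64(-112.0), np.int64(308), np.int64(106)), (np.float64(71.9795918367347), np.float64(-111.5), np.int64(308), np.int64(106)), (np.float64(72.57142857142857), np.float64(-111.0), np.int64(309), np.int64(106))]
```

Wheel at about -112° and carriage at about +3.3 mm, both unchanged. The block is seated against the anvil and the robot is clear. Handing in.

```bash
python3 -c "
from h import *
print(r.close_job())"
```

```text
the job is handed in; nothing more can be done
None
```

The job is handed in, with no verdict returned: the carriage was wound back to about 16 mm past the line, the 35 x 20 mm block was stood in the gap, and it was then nipped clockwise at about 7 N by feel and left there, with the wheel released and the other objects not touched.

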